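# Turn over the mirrored angle bracket and set it back on the beam

### The arm

A 6-joint arm with a two-finger parallel gripper is mounted at the origin on the work surface. World frame = base frame: x ahead of the robot, y to its left, z up, the work surface at z = 0. Lengths are in m, angles in degrees, forces in N, time in s.
With the tool pointing down it reaches from about 0.25 to 0.725 m from the base axis. Payload 9.7 kg.
Tool frame: the origin (TCP) lies midway between the tips of the shut fingers; the grasp point (between the pads) lies 19 mm behind it (bot.pinch_z is the distance from the TCP to the grasp point, in m); z points along the fingers, y is the direction in which the jaws open and shut (so a half turn about z gives the same grasp; the last joint's range is limited). The gripper opens to 85 mm and grips with 20 to 120 N. Pads are 22 mm wide; open, the fingers measure 114 mm over their backs; the gripper's body (76 mm by 85 mm) begins 54 mm behind the grasp point. The pads swing forward as they close: fully open they stand 13 mm farther back than shut.
Start: joints at [63.598, 4.979, 10.078, 95.1, 0, 90], TCP at [0.245, 0.493, 0.231] pointing down, gripper open.
Joint ranges: [-179.16, 179.16], [-48.56, 103.87], [-65.8, 70.77], [-126.05, 130.52], [-82.76, 87.17], [-180, 180]. Speed limits (degrees/s): [127.2, 127.2, 147.25, 180, 180, 180].

### API

Orientations are given as [roll, pitch, yaw] about the fixed x, y, z axes, in that order (R = Rz(yaw) Ry(pitch) Rx(roll)).
In Python, from workcell import bot, imaging gives the robot as it stands.
- The arm moves only by the tool servo_tool, never from a script. Its argument "moves" is a list that holds one entry, the list of rows, each a list of 7 numbers: the turn, a rotation vector about the tool's x, y, z in rad, then the shift along the tool's x, y, z in cm, then the finger opening in cm, from 0 to 8.54. A call has 1 to 12 rows; each row shifts and turns the pose as measured when the row begins, along the tool's axes as they then stand; what a row does not reach is not made up. A row lasts 1/12 s, in which the tool goes at most 41.7 mm and 7.16 degrees, less where a joint would pass 70% of its speed; a pose out of reach is approached as far as the arm can. A call is refused whole if a number of a shift passes 4.17 or a number of a turn 0.125, either way. A call with a gripper value outside its range is refused whole. The fingers move at their own pace and stop on an object; "force" is the grip in N (left out, the last holds). Time passes only in rows, so rows that do not move let the fingers close. It gives the time, the measured TCP pose, the force and the opening at its end, in the units of the state.
- bot.get_obs(): the state, without advancing time (a new reading comes with each control period).
- imaging.camera(name): name is "side" or "top" or "wrist"; returns the picture (420x560x3 uint8, blue, green, red); there is no depth.
- imaging.calibration(name): a dict with "fx", "fy", "cx", "cy" (pixels), "camera_from_world" (4x4, takes a point from world to camera coordinates). Camera axes: x right, y down, z forward; pixel columns grow to the right and rows downward; lengths in m; the calibration is good to about 2 mm. A picture is of the moment at which its call begins: read the wrist's pose just before it. calibration takes no time and is no camera call; for the wrist camera it gives the pose at the moment of the call.
- bot.job_done(): hands the job in, once; it reports no verdict.
The state is a dict: "time": time; "q": joint angles; "qd": joint speeds; "joint_efforts": joint torques, N m; "ee_pos": TCP position; "tcp_rot": TCP orientation; "wrist_force": force on the tool from outside, world axes, zero at the start; "torque": the same for the moment, N m; "opening": finger opening in m.
Only numpy, scipy, OpenCV 4.12 (cv2) and the standard library are available. Lean on these libraries where they do the work, as an engineer would, in place of code of your own. Each camera call takes 0.05 s, during which the arm holds its last target.

### The job

Four angle brackets are set out along the loose beam, one in each pencilled place: one leg flat on the bench pointing to the robot, the other leg upright with its back against the beam. Seen from the robot their side web must be on the right, but one has been set out mirrored: turn that one over onto its other leg, so that it matches, and put it back in its place, square and with its back touching the beam. Do not shove the loose beam out of line, and leave the good brackets and everything else on the bench where they are.

Things in the scene. Friction and masses are not known exactly. Their poses are not given: they have to be found in the camera images.
- beam: Loose pine beam lying across the robot's front: 760 long, 95 deep, 45 mm high, 1.5 kg, held only by friction (slides at about 6.5 to 13 N). Origin: mid-length on the lower edge of the front face (towards the robot). x: away from the robot, square to that face; y: along the beam to the robot's left; z up. Pairs of pencil lines 64 mm apart on top and front mark the brackets' places.
- bracket_a: Aluminium angle bracket, 0.32 kg; all four are identical. Two equal legs at a right angle, 100 long outside, 62 wide, 8 mm thick; a triangular web 8 mm thick, reaching 84 mm from the heel along both legs, closes one side. Origin: outer heel edge, mid width. x: along one leg from the heel; z: along the other; y: across, to the web's side. Either leg can be the foot.
- bracket_b: As bracket_a, same axes. The order of the brackets along the beam varies. At the start each stands at a place, one leg flat on the bench towards the robot, the other upright with its back about 1 mm from the beam.
- bracket_c: As bracket_a, same axes. Centre of mass about 29 mm from the outer face of each leg and near mid width; masses vary by 30 percent.
- bracket_d: As bracket_a, same axes. Friction on the bench is about 0.6, varying by 20 percent: pushed level high up inside the angle (80 mm or more above the bench) a bracket tips over its heel, pushed low it slides; it falls by itself once past about 45 degrees.
- place_1 (a point): Middle of a bracket's pencilled place, on the lower front edge of the beam at y = 172.5 mm of the beam (axes as the beam's). A home bracket's heel edge has its middle here.
- place_2 (a point): Middle of a bracket's pencilled place, on the lower front edge of the beam at y = 57.5 mm of the beam (axes as the beam's). A home bracket's heel edge has its middle here.
- place_3 (a point): Middle of a bracket's pencilled place, on the lower front edge of the beam at y = -57.5 mm of the beam (axes as the beam's). A home bracket's heel edge has its middle here.
- place_4 (a point): Middle of a bracket's pencilled place, on the lower front edge of the beam at y = -172.5 mm of the beam (axes as the beam's). A home bracket's heel edge has its middle here.
- beam_left (a point): Left end of the beam's lower front edge (to watch whether the beam is shoved).
- beam_right (a point): Right end of the beam's lower front edge.
- tape: Tape measure, 40 x 66 x 58 mm, standing on the beam near its left end. Bystander. Origin: underside.
- screw_tin: Open tin of screws, 60 mm across, 40 mm high, on the beam near its right end. Bystander. Origin: underside.
- try_square: Wood and steel try square lying flat near the robot on its left, stock 130 mm, blade 190 mm. Bystander. Origin: underside.
- mallet: Wooden mallet lying flat to the right of the brackets; head 75 x 130 x 60 mm, handle pointing to the robot. Bystander. Origin: underside.
- offcut: Timber offcut 130 x 70 x 45 mm to the left of the brackets. Bystander. Origin: underside.
- screwdriver: Screwdriver, 200 mm, lying near the robot on its right. Bystander. Origin: underside.

How it is judged:
By the outcome, as a careful person would: the job done as asked, in the order asked, and still so for the second after the job is handed in, with the robot touching nothing.
It also fails if it takes over 58 s, if anything falls off the work surface, if the arm or the gripper's body presses on something with over 40 N, if the wrist force passes 120 N, or if a joint passes its speed limit or range.

## Working session

There is one attempt and no reset: what is moved stays moved. The work goes in short steps, Python scripts to look and compute and a tool call to move; the robot and the scene stay as the last step left them, time stands still between calls to the robot, and variables do not carry over. Pictures are saved under pics/ and viewed, and the job is handed in when it is done.

Besides the shell and the picture viewer there is one more tool, called after ">>>" as a command line: name --argument value ..., lists and objects as JSON in quotes. servo_tool: Moves the arm, as the interface text tells. Its arguments: {"type":"object","properties":{"moves":{"type":"array","items":{"type":"array","items":{"type":"array","items":{"type":"number"}}}},"force":{"type":"number"}},"required":["moves"]}

```bash
ls; mkdir -p pics; python3 - <<'E'
from workcell import bot, imaging
import cv2
print(bot.get_obs(), bot.pinch_z)
for n in ("side","top","wrist"):
    im=imaging.camera(n); cv2.imwrite(f"pics/{n}0.png",im)
    print(n,imaging.calibration(n))
E
```

```text
pics
{'time': 0.0, 'q': array([ 6.35969478e+01,  5.01167357e+00,  1.00340005e+01,  9.51006448e+01,
       -3.87775586e-03,  8.99999229e+01]), 'qd': array([ 0.06217748,  0.03347541,  0.01488761,  0.02345586,  0.13944975,
       -0.02405657]), 'joint_efforts': array([-4.06424515e-03, -5.20389283e+01,  4.64804113e+01,  1.65614864e-02,
       -6.01452234e-05,  4.51988569e-06]), 'ee_pos': array([0.24448632, 0.49240525, 0.23057352]), 'tcp_rot': array([-1.79921682e+02,  3.87764690e-03,  1.53597030e+02]), 'wrist_force': array([ 0.33048355, -0.3553286 ,  0.01126721]), 'torque': array([0.03429774, 0.01501653, 0.00688056]), 'opening': 0.08542103463116553} 0.0187
side {'fx': 465.5774940486827, 'fy': 465.5774940486827, 'cx': 281.1951410553176, 'cy': 211.7417384226754, 'camera_from_world': array([[ 0.99769528, -0.06700005,  0.01072909, -0.54128509],
       [-0.04174386, -0.73072227, -0.6813974 ,  0.05847125],
       [ 0.05349365,  0.6793791 , -0.731835  ,  1.26918095],
       [ 0.        ,  0.        ,  0.        ,  1.        ]])}
top {'fx': 460.45913806780237, 'fy': 460.45913806780237, 'cx': 279.13309806519874, 'cy': 209.5756445270813, 'camera_from_world': array([[-0.01483123, -0.99983423, -0.01056129, -0.00856341],
       [-0.98551049,  0.016402  , -0.1688196 ,  0.52876411],
       [ 0.16896484,  0.00790446, -0.98559038,  1.13797012],
       [ 0.        ,  0.        ,  0.        ,  1.        ]])}
wrist {'fx': 297.4282450027028, 'fy': 297.4282450027028, 'cx': 278.60162853208584, 'cy': 206.70307990168305, 'camera_from_world': array([[ 4.45600222e-01,  8.95231682e-01, -8.22902959e-04,
        -5.49380474e-01],
       [ 8.52841695e-01, -4.24220805e-01,  3.04463056e-01,
        -4.02202006e-02],
       [ 2.72215881e-01, -1.36370611e-01, -9.52523790e-01,
         3.80219482e-01],
       [ 0.00000000e+00,  0.00000000e+00,  0.00000000e+00,
         1.00000000e+00]])}
```

View pics/side0.png

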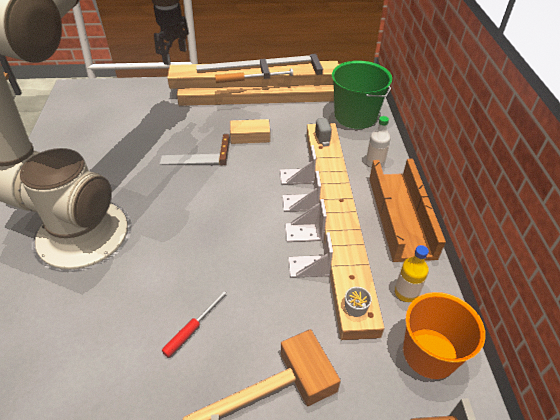

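View pics/top0.png

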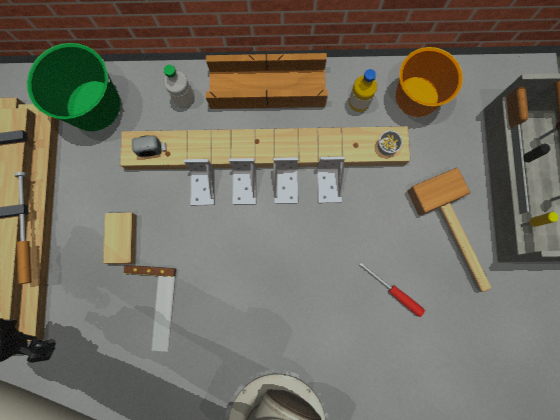

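```bash
python3 - <<'E'
import cv2
im=cv2.imread("pics/top0.png")
c=im[20:220,120:440]
cv2.imwrite("pics/top0z.png",cv2.resize(c,None,fx=2.5,fy=2.5,interpolation=cv2.INTER_CUBIC))
E
```

```text
(no output)
```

View pics/top0z.png

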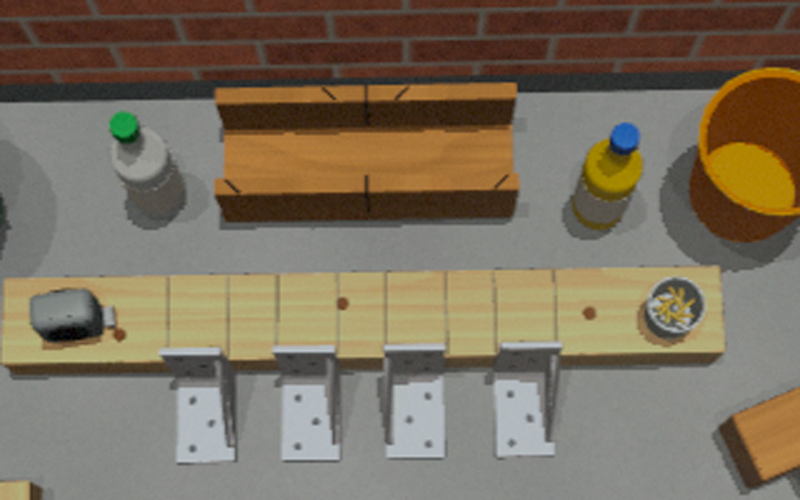

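The third bracket from the left, at place 3, has its web on the left, so it's the mirrored one. Its web's sloping edge suits a 45° tool pinching the web: a half turn about the tool axis then swaps the two legs. Next I'll measure from the top view.

```bash
cat > h.py <<'E'
import numpy as np, cv2
from workcell import bot, imaging
from scipy.spatial.transform import Rotation as Rn
def ray(c,u,v):
    T=c['camera_from_world'];R=T[:3,:3];t=T[:3,3]
    o=-R.T@t; d=R.T@np.array([(u-c['cx'])/c['fx'],(v-c['cy'])/c['fy'],1.]); return o,d
def atz(c,u,v,z):
    o,d=ray(c,u,v); return o+d*(z-o[2])/d[2]
def proj(c,P):
    P=np.atleast_2d(P);T=c['camera_from_world'];p=P@T[:3,:3].T+T[:3,3]
    return np.c_[c['cx']+c['fx']*p[:,0]/p[:,2],c['cy']+c['fy']*p[:,1]/p[:,2]]
def crop(im,x0,y0,x1,y1,f,name):
    cv2.imwrite(f"pics/{name}.png",cv2.resize(im[y0:y1,x0:x1],None,fx=f,fy=f,interpolation=cv2.INTER_CUBIC))
E
python3 - <<'E'
from h import *
im=cv2.imread("pics/top0.png")
crop(im,250,115,350,215,6,"t1"); 
o=bot.get_obs(); R=Rn.from_euler('xyz',o['tcp_rot'],degrees=True).as_matrix()
c=imaging.calibration('wrist');T=c['camera_from_world']
cp=-T[:3,:3].T@T[:3,3]
print("cam in tool",R.T@(cp-o['ee_pos']), "cam axes in tool",R.T@T[:3,:3].T)
E
```

```text
cam in tool [ 0.07689408 -0.00021152 -0.14321561] cam axes in tool [[-1.04628133e-03 -9.52519252e-01 -3.04476567e-01]
 [ 9.99999432e-01 -1.05772413e-03 -1.27360022e-04]
 [-2.00739337e-04 -3.04476527e-01  9.52519818e-01]]
```

View pics/t1.png

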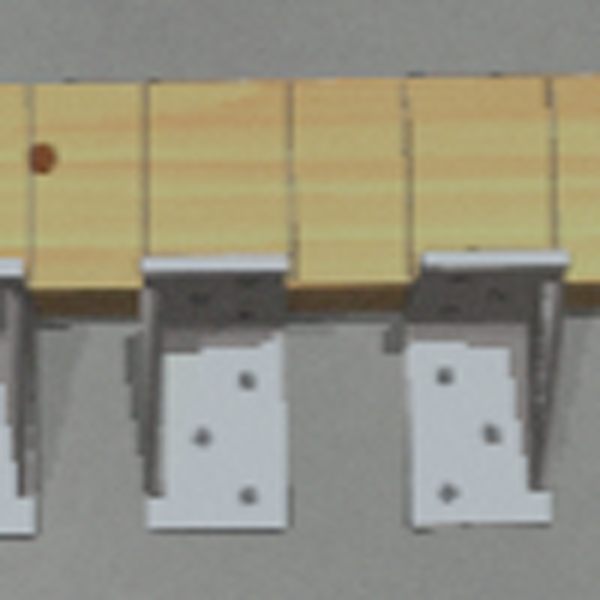

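View pics/wrist0.png

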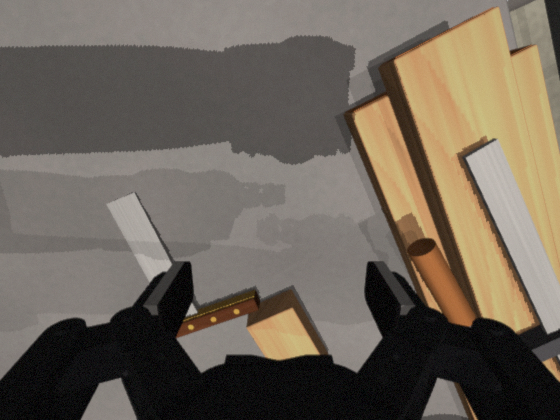

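```bash
python3 - <<'E'
from h import *
c=imaging.calibration('top')
def p6(u,v,z): return atz(c,(u+.5)/6-.5+250,(v+.5)/6-.5+115,z)
def pz(u,v,z): return atz(c,(u+.5)/2.5-.5+120,(v+.5)/2.5-.5+20,z)
print("br3 foot front L,R z0",p6(148,530,0.004),p6(287,529,.004))
print("br3 top back L,R",p6(142,258,.1),p6(288,256,.1))
print("br3 web L foot end", p6(146,495,.008),p6(160,495,.008))
print("br4 foot front", p6(413,526,.004),p6(551,522,.004)); print("br4 top",p6(424,252,.1),p6(568,250,.1))
print("beam back top", pz(4,280,.045),pz(720,267,.045),"front top",pz(4,362,.045),pz(722,353,.045))
for u,v in [(146,85),(290,80),(288,290),(147,290),(548,78),(552,240)]: print("line",p6(u,v,.045))
E
```

```text
br3 foot front L,R z0 [ 0.55380347 -0.00380167  0.004     ] [ 0.55321796 -0.06554159  0.004     ]
br3 top back L,R [ 0.65102035 -0.00459065  0.1       ] [ 0.65079422 -0.06531621  0.1       ]
br3 web L foot end [ 0.5688702  -0.00319439  0.008     ] [ 0.56876495 -0.00940782  0.008     ]
br4 foot front [ 0.55363283 -0.12148391  0.004     ] [ 0.55440937 -0.18272729  0.004     ]
br4 top [ 0.65150273 -0.12186072  0.1       ] [ 0.65129141 -0.1816591   0.1       ]
beam back top [0.74530306 0.3990837  0.045     ] [ 0.74559308 -0.35989151  0.045     ] front top [0.65534787 0.39519677 0.045     ] [ 0.65171919 -0.3561646   0.045     ]
line [ 0.74595389 -0.00628647  0.045     ]
line [ 0.74707913 -0.06986927  0.045     ]
line [ 0.65142612 -0.0669208   0.045     ]
line [ 0.65251696 -0.00551508  0.045     ]
line [ 0.74588323 -0.18358671  0.045     ]
line [ 0.67190483 -0.1825589   0.045     ]
```

```bash
cat >> h.py <<'E'
def Rof(z,y):
    z=np.array(z,float);z/=np.linalg.norm(z);y=np.array(y,float);y-=z*(y@z);y/=np.linalg.norm(y)
    return np.c_[np.cross(y,z),y,z]
def cur():
    o=bot.get_obs();return o,np.array(o['ee_pos']),Rn.from_euler('xyz',o['tcp_rot'],degrees=True).as_matrix()
def plan(p1,R1,N,i0=0,i1=12):
    o,p,R=cur(); rv=Rn.from_matrix(R.T@R1).as_rotvec()
    print("total deg",np.degrees(np.linalg.norm(rv)),"dist",np.linalg.norm(np.array(p1)-p))
    for i in range(N):
        a=i/N; Ri=R@Rn.from_rotvec(rv*a).as_matrix()
        s=Ri.T@((np.array(p1)-p)/N)*100
        print([*(float(x) for x in np.round(rv/N,3)),*(float(x) for x in np.round(s,2))])
def rep(p1,R1):
    o,p,R=cur(); rv=Rn.from_matrix(R.T@R1).as_rotvec()
    print("t %.2f q"%o['time'],np.round(o['q'],1),"p",np.round(p,4),"F",np.round(o['wrist_force'],2),"M",np.round(o['torque'],2),"open %.4f"%o['opening'])
    print("remaining rot(rad,tool)",np.round(rv,4),"shift(cm,tool)",np.round(R.T@(np.array(p1)-p)*100,3))
s2=2**-.5
A=Rof([1,0,-1],[0,1,0]); B=Rof([1,0,-1],[0,-1,0])
E
python3 - <<'E'
from h import *
plan([.495,-.008,.156],A,16)
plan([.495,-.008,.156],B,24)
E
```

```text
total deg 51.83649305572671 dist 0.5646356525176568
[-0.011, -0.048, -0.027, -2.79, -2.11, 0.47]
[-0.011, -0.048, -0.027, -2.71, -2.19, 0.58]
[-0.011, -0.048, -0.027, -2.62, -2.27, 0.68]
[-0.011, -0.048, -0.027, -2.52, -2.34, 0.78]
[-0.011, -0.048, -0.027, -2.42, -2.42, 0.87]
[-0.011, -0.048, -0.027, -2.3, -2.5, 0.96]
[-0.011, -0.048, -0.027, -2.19, -2.57, 1.04]
[-0.011, -0.048, -0.027, -2.06, -2.64, 1.11]
[-0.011, -0.048, -0.027, -1.94, -2.71, 1.17]
[-0.011, -0.048, -0.027, -1.8, -2.77, 1.23]
[-0.011, -0.048, -0.027, -1.67, -2.83, 1.29]
[-0.011, -0.048, -0.027, -1.53, -2.89, 1.33]
[-0.011, -0.048, -0.027, -1.38, -2.95, 1.37]
[-0.011, -0.048, -0.027, -1.23, -3.0, 1.4]
[-0.011, -0.048, -0.027, -1.08, -3.04, 1.42]
[-0.011, -0.048, -0.027, -0.93, -3.09, 1.43]
total deg 155.66236197252843 dist 0.5646356525176568
[-0.043, 0.01, 0.104, -1.86, -1.4, 0.31]
[-0.043, 0.01, 0.104, -2.0, -1.21, 0.24]
[-0.043, 0.01, 0.104, -2.12, -1.01, 0.17]
[-0.043, 0.01, 0.104, -2.21, -0.79, 0.11]
[-0.043, 0.01, 0.104, -2.29, -0.56, 0.05]
[-0.043, 0.01, 0.104, -2.33, -0.32, 0.01]
[-0.043, 0.01, 0.104, -2.35, -0.07, -0.02]
[-0.043, 0.01, 0.104, -2.35, 0.17, -0.04]
[-0.043, 0.01, 0.104, -2.31, 0.42, -0.05]
[-0.043, 0.01, 0.104, -2.26, 0.66, -0.05]
[-0.043, 0.01, 0.104, -2.18, 0.89, -0.04]
[-0.043, 0.01, 0.104, -2.07, 1.11, -0.02]
[-0.043, 0.01, 0.104, -1.94, 1.32, 0.01]
[-0.043, 0.01, 0.104, -1.8, 1.52, 0.05]
[-0.043, 0.01, 0.104, -1.63, 1.69, 0.11]
[-0.043, 0.01, 0.104, -1.45, 1.85, 0.17]
[-0.043, 0.01, 0.104, -1.25, 1.98, 0.24]
[-0.043, 0.01, 0.104, -1.04, 2.09, 0.31]
[-0.043, 0.01, 0.104, -0.82, 2.17, 0.39]
[-0.043, 0.01, 0.104, -0.6, 2.22, 0.48]
[-0.043, 0.01, 0.104, -0.37, 2.25, 0.57]
[-0.043, 0.01, 0.104, -0.14, 2.25, 0.67]
[-0.043, 0.01, 0.104, 0.08, 2.22, 0.77]
[-0.043, 0.01, 0.104, 0.31, 2.17, 0.86]
```

>>> servo_tool --moves '[[[-0.011, -0.048, -0.027, -2.79, -2.11, 0.2, 4], [-0.011, -0.048, -0.027, -2.71, -2.19, 0.3, 4], [-0.011, -0.048, -0.027, -2.62, -2.27, 0.4, 4], [-0.011, -0.048, -0.027, -2.52, -2.34, 0.5, 4], [-0.011, -0.048, -0.027, -2.42, -2.42, 0.6, 4], [-0.011, -0.048, -0.027, -2.3, -2.5, 0.7, 4], [-0.011, -0.048, -0.027, -2.2, -2.6, 0.8, 4], [-0.011, -0.048, -0.027, -2.1, -2.6, 0.9, 4], [-0.011, -0.048, -0.027, -1.9, -2.7, 1.0, 4], [-0.011, -0.048, -0.027, -1.8, -2.8, 1.1, 4], [-0.011, -0.048, -0.027, -1.7, -2.8, 1.2, 4], [-0.011, -0.048, -0.027, -1.5, -2.9, 1.2, 4]]]' --force 40

```text
time: 1.15
ee_pos: [0.4338, 0.1076, 0.198]
tcp_rot: [179.0, 35.0, 174.1]
wrist_force: [1.2, 1.1, -0.4]
opening: 0.0401
```

```bash
python3 - <<'E'
from h import *
rep([.495,-.008,.156],A);plan([.495,-.008,.156],A,8)
E
```

```text
t 1.15 q [ 23.8 -44.  -37.8  64.5 -15.7  25. ] p [0.4338 0.1076 0.198 ] F [ 1.21  1.09 -0.41] M [-0.03  0.49  0.03] open 0.0401
remaining rot(rad,tool) [-0.0495 -0.1734 -0.081 ] shift(cm,tool) [ -3.554 -10.991   7.432]
total deg 11.323872062977165 dist 0.13734972959384895
[-0.006, -0.022, -0.01, -0.44, -1.37, 0.93]
[-0.006, -0.022, -0.01, -0.41, -1.38, 0.93]
[-0.006, -0.022, -0.01, -0.38, -1.39, 0.93]
[-0.006, -0.022, -0.01, -0.34, -1.4, 0.93]
[-0.006, -0.022, -0.01, -0.31, -1.41, 0.93]
[-0.006, -0.022, -0.01, -0.27, -1.42, 0.92]
[-0.006, -0.022, -0.01, -0.24, -1.43, 0.92]
[-0.006, -0.022, -0.01, -0.2, -1.44, 0.92]
```

>>> servo_tool --moves '[[[-0.006, -0.018, -0.01, -0.4, -1.8, 1.2, 4], [-0.006, -0.018, -0.01, -0.4, -1.8, 1.2, 4], [-0.006, -0.022, -0.01, -0.4, -1.8, 1.2, 4], [-0.006, -0.022, -0.01, -0.4, -1.8, 1.2, 4], [-0.006, -0.022, -0.01, -0.3, -1.4, 1.0, 4], [-0.006, -0.022, -0.01, -0.3, -1.2, 0.9, 4], [-0.006, -0.022, -0.01, -0.2, -1.0, 0.8, 4], [-0.006, -0.022, -0.01, 0, -0.5, 0.6, 4]]]'

```text
time: 1.82
ee_pos: [0.5066, -0.0204, 0.1438]
tcp_rot: [-179.5, 44.7, -179.8]
wrist_force: [-0.4, 0.2, -0.2]
opening: 0.04
```

```bash
python3 - <<'E'
from h import *
rep([.495,-.008,.156],A)
c=imaging.calibration('wrist');print(c['camera_from_world'].tolist());im=imaging.camera('wrist');cv2.imwrite('pics/w1.png',im)
E
```

```text
t 1.82 q [ -3.5 -48.5 -51.3  42.5   2.1  -2.6] p [ 0.5066 -0.0204  0.1438] F [-0.4   0.16 -0.18] M [-0.    0.65  0.04] open 0.0400
remaining rot(rad,tool) [-0.0062 -0.0051  0.0026] shift(cm,tool) [-0.038  1.229 -1.693]
[[0.0035981616028846284, 0.9999721984998406, -0.006531114795724118, 0.02023637599522586], [0.46274465616193367, 0.004124800449402387, 0.886482018551322, -0.33207913053140015], [0.8864843125665864, -0.006211944031300453, -0.46271694946770503, -0.2235055595144673], [0.0, 0.0, 0.0, 1.0]]
```

View pics/w1.png

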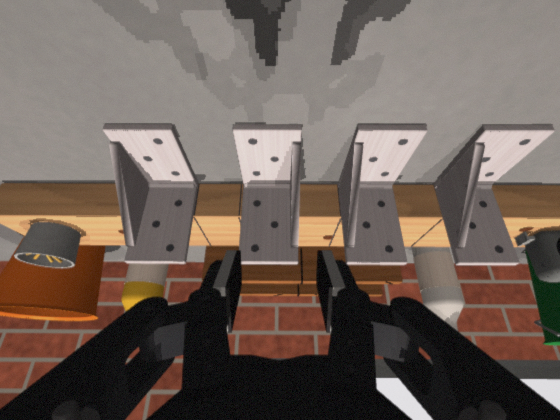

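```bash
python3 - <<'E'
from h import *
im=cv2.imread('pics/w1.png'); crop(im,220,115,320,275,5,'w1z')
E
```

```text
(no output)
```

View pics/w1z.png

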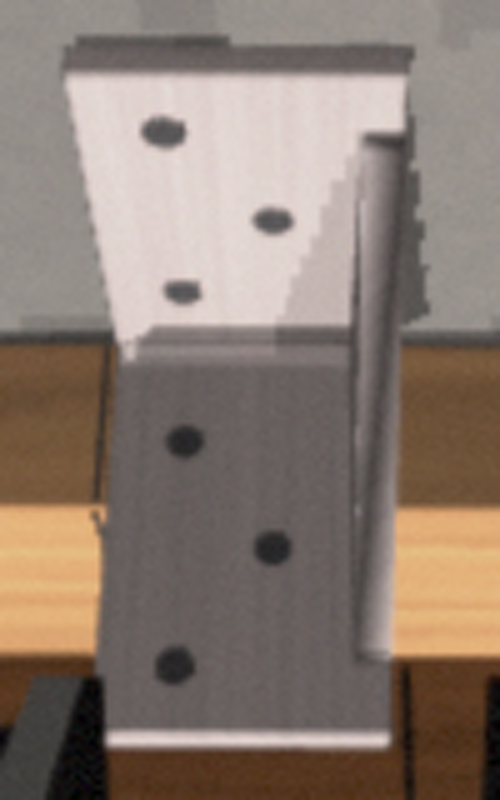

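```bash
python3 - <<'E'
from h import *
T=[[0.0035981616028846284, 0.9999721984998406, -0.006531114795724118, 0.02023637599522586], [0.46274465616193367, 0.004124800449402387, 0.886482018551322, -0.33207913053140015], [0.8864843125665864, -0.006211944031300453, -0.46271694946770503, -0.2235055595144673], [0.0, 0.0, 0.0, 1.0]]
c=imaging.calibration('wrist');c['camera_from_world']=np.array(T)
def pz(u,v,z): return np.round(atz(c,(u+.5)/5-.5+220,(v+.5)/5-.5+115,z),4)
print("foot front",pz(67,73,.008),pz(409,73,.008))
print("foot front low",pz(64,40,.0),pz(412,45,0.))
print("web tip foot",pz(363,138,.008),pz(403,138,.008))
print("upright top front",pz(107,733,.1),pz(390,733,.1)," back",pz(390,745,.1))
print("web tip top",pz(357,655,.084),pz(392,655,.084))
print("line top front",pz(97,510,.045),"line bottom",pz(108,335,0.0),"beam bottom",pz(450,335,0), "beam top front",pz(450,508,.045),pz(30,505,.045))
E
```

```text
foot front [ 0.554  -0.0627  0.008 ] [ 0.5538 -0.002   0.008 ]
foot front low [ 0.5543 -0.0639  0.    ] [ 0.5553 -0.0011  0.    ]
web tip foot [ 0.5714 -0.0095  0.008 ] [ 0.5714 -0.002   0.008 ]
upright top front [ 0.647  -0.0604  0.1   ] [ 0.646  -0.0026  0.1   ]  back [ 0.6544 -0.0021  0.1   ]
web tip top [ 0.644  -0.0091  0.084 ] [ 0.6439 -0.0019  0.084 ]
line top front [ 0.6563 -0.0673  0.045 ] line bottom [ 0.6533 -0.0674  0.    ] beam bottom [0.6527 0.0144 0.    ] beam top front [0.6545 0.0127 0.045 ] [ 0.6539 -0.0821  0.045 ]
```

>>> servo_tool --moves '[[[-0.006, -0.005, 0.003, 0, 0.7, 1.0, 4], [0, 0, 0, 0, 0.7, 1.5, 4], [0, 0, 0, 0, 0, 2, 4], [0, 0, 0, 0, 0, 2, 4], [0, 0, 0, 0, 0, 2, 4], [0, 0, 0, 0, 0, 2, 4], [0, 0, 0, 0, 0, 1, 4]]]'

```text
time: 2.45
ee_pos: [0.5897, -0.0064, 0.0602]
tcp_rot: [179.9, 45.1, 179.6]
wrist_force: [-0.8, -0.2, 0.4]
opening: 0.0398
```

```bash
python3 - <<'E'
from h import *
rep([.6325,-.0065,.020],A)
c=imaging.calibration('wrist');im=imaging.camera('wrist');cv2.imwrite('pics/w2.png',im)
E
```

```text
t 2.45 q [ -0.8 -29.8 -51.8  22.9   0.4  -0.3] p [ 0.5897 -0.0064  0.0602] F [-0.78 -0.18  0.36] M [-0.02  0.64  0.02] open 0.0398
remaining rot(rad,tool) [-0.0027  0.0011 -0.0043] shift(cm,tool) [-1.830e-01  2.000e-03  5.869e+00]
```

View pics/w2.png

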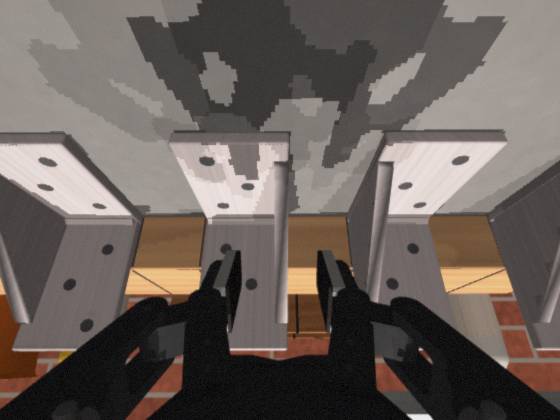

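>>> servo_tool --moves '[[[-0.003, 0.001, -0.004, -0.1, 0, 1.5, 4], [0, 0, 0, -0.1, 0, 1.5, 4], [0, 0, 0, 0, 0, 1.2, 4], [0, 0, 0, 0, 0, 0.9, 4], [0, 0, 0, 0, 0, 0.5, 4], [0, 0, 0, 0, 0, 0, 4]]]'

```text
time: 3.0
ee_pos: [0.6309, -0.0039, 0.0197]
tcp_rot: [179.9, 44.6, 180.0]
wrist_force: [0.2, 0.7, 0.1]
opening: 0.0398
```

```bash
python3 - <<'E'
from h import *
rep([.6325,-.0065,.020],A)
c=imaging.calibration('wrist');im=imaging.camera('wrist');cv2.imwrite('pics/w3.png',im)
im=imaging.camera('side');crop(im,230,140,400,290,4,'s3')
E
```

```text
t 3.00 q [ -0.6 -18.9 -49.4  14.8   0.5  -0.4] p [ 0.6309 -0.0039  0.0197] F [0.16 0.7  0.1 ] M [-0.06  0.61 -0.01] open 0.0398
remaining rot(rad,tool) [ 0.0015 -0.0061 -0.0002] shift(cm,tool) [-0.134 -0.261  0.093]
```

View pics/w3.png

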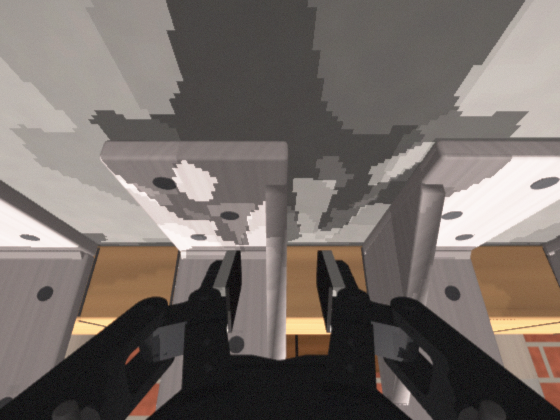

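View pics/s3.png

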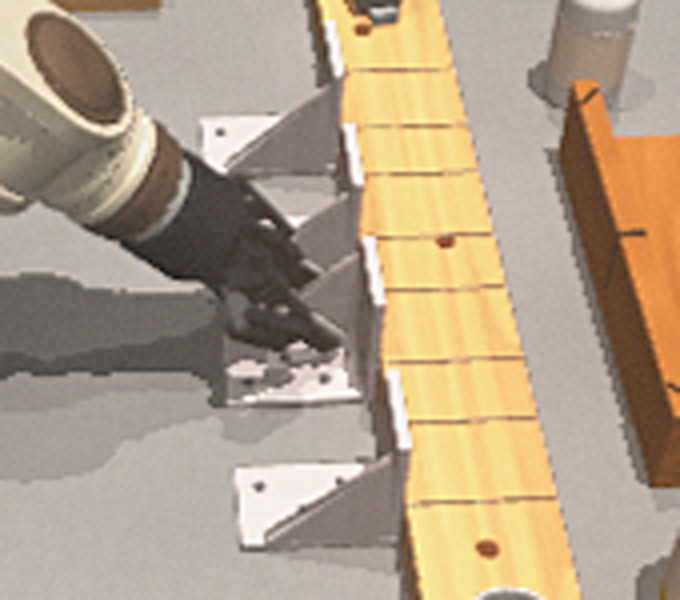

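>>> servo_tool --moves '[[[0.001, -0.006, 0, -0.1, -0.25, 0.1, 4], [0, 0, 0, 0, 0, 0, 4], [0, 0, 0, 0, 0, 0, 4], [0, 0, 0, 0, 0, 0, 4]]]'

```text
time: 3.43
ee_pos: [0.6324, -0.0067, 0.0235]
tcp_rot: [180.0, 45.3, 180.0]
wrist_force: [0.6, 0.1, 0.1]
opening: 0.0403
```

```bash
python3 - <<'E'
from h import *
rep([.6325,-.0065,.020],A);rep([.6325,-.0065,.020],A)
E
```

```text
t 3.43 q [ -0.9 -19.2 -49.6  14.4   0.7  -0.6] p [ 0.6324 -0.0067  0.0235] F [0.62 0.11 0.11] M [-0.03  0.62  0.01] open 0.0403
remaining rot(rad,tool) [ 0.0002  0.0048 -0.0002] shift(cm,tool) [0.242 0.019 0.251]
t 3.43 q [ -0.9 -19.2 -49.6  14.4   0.7  -0.6] p [ 0.6324 -0.0067  0.0235] F [0.62 0.11 0.11] M [-0.03  0.62  0.01] open 0.0403
remaining rot(rad,tool) [ 0.0002  0.0048 -0.0002] shift(cm,tool) [0.242 0.019 0.251]
```

```bash
python3 - <<'E'
from h import *
for i in range(4):
    imaging.camera('wrist'); o=bot.get_obs(); print(o['ee_pos'],o['tcp_rot'],o['wrist_force'])
E
```

```text
[ 0.63248531 -0.00669036  0.02355557] [179.97543963  45.2823174  179.98122648] [ 0.54263775  0.26133602 -0.06764051]
[ 0.63246062 -0.00663842  0.02339405] [179.97316049  45.26923332 179.98303697] [ 0.05242665 -0.16484527 -0.63897504]
[ 0.63241654 -0.00663788  0.02321164] [179.9734674   45.25448088 179.9834823 ] [ 0.05676419 -0.54830605 -0.98921293]
[ 0.632389   -0.0065989   0.02307198] [179.97508271  45.24258256 179.99017979] [ 0.90966789 -0.63428969  0.8517002 ]
```

>>> servo_tool --moves '[[[0, 0.004, 0, 0.12, 0, 0.15, 4], [0, 0, 0, 0.05, 0, 0.05, 4]]]'

```text
time: 3.8
ee_pos: [0.6327, -0.0066, 0.0206]
tcp_rot: [180.0, 45.0, 180.0]
wrist_force: [-0.4, -0.2, 0.0]
opening: 0.0401
```

```bash
python3 - <<'E'
from h import *
rep([.6325,-.0065,.020],A);imaging.camera('wrist');imaging.camera('wrist');rep([.6325,-.0065,.020],A)
E
```

```text
t 3.80 q [ -0.9 -18.8 -49.5  14.3   0.6  -0.6] p [ 0.6327 -0.0066  0.0206] F [-0.43 -0.19  0.01] M [-0.01  0.63  0.03] open 0.0401
remaining rot(rad,tool) [ 0.0003  0.0003 -0.0002] shift(cm,tool) [0.052 0.01  0.027]
t 3.90 q [ -0.9 -18.8 -49.5  14.3   0.6  -0.6] p [ 0.6326 -0.0066  0.0204] F [-0.41 -0.58 -1.27] M [-0.03  0.69  0.01] open 0.0402
remaining rot(rad,tool) [ 0.0004  0.0001 -0.0001] shift(cm,tool) [0.031 0.008 0.022]
```

Now close on the web. I'm stepping the opening down, because the bracket is free to shift sideways.

>>> servo_tool --moves '[[[0, 0, 0, 0, 0, 0, 2], [0, 0, 0, 0, 0, 0, 1.4], [0, 0, 0, 0, 0, 0, 1.0], [0, 0, 0, 0, 0, 0, 0.6], [0, 0, 0, 0, 0, 0, 0.4], [0, 0, 0, 0, 0, 0, 0.2], [0, 0, 0, 0, 0, 0, 0.2]]]' --force 60

```text
time: 4.48
ee_pos: [0.6325, -0.0063, 0.0201]
tcp_rot: [180.0, 45.0, -180.0]
wrist_force: [0.1, 1.6, 0.8]
opening: 0.0073
```

```bash
python3 - <<'E'
from h import *
rep([.6325,-.0065,.020],A)
im=imaging.camera('wrist');cv2.imwrite('pics/w4.png',im);rep([.6325,-.0065,.020],A)
E
```

```text
t 4.48 q [ -0.9 -18.8 -49.5  14.3   0.7  -0.6] p [ 0.6325 -0.0063  0.0201] F [0.12 1.58 0.79] M [ 0.03  0.63 -0.  ] open 0.0073
remaining rot(rad,tool) [ 0.0009 -0.0003  0.0001] shift(cm,tool) [ 0.01  -0.022  0.008]
t 4.53 q [ -0.9 -18.8 -49.5  14.3   0.7  -0.6] p [ 0.6325 -0.0063  0.0201] F [ 0.42  1.39 -0.67] M [0.03 0.64 0.04] open 0.0072
remaining rot(rad,tool) [ 0.0009 -0.0003  0.    ] shift(cm,tool) [ 0.011 -0.02   0.007]
```

View pics/w4.png

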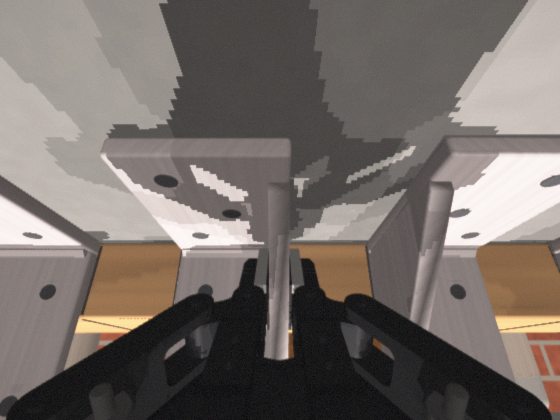

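```bash
cat > fk.py <<'E'
import numpy as np
from scipy.optimize import fsolve
D=[(5.0117,10.034,90.08,np.hypot(.24449,.49241),.23057),(-48.5,-51.3,45,np.hypot(.5066,.0204),.1438),(-29.8,-51.8,45,.5897,.0602),(-18.8,-49.5,45,.6326,.0204),(-18.9,-49.4,45.3,.6309,.0197)]
def rows(q2,q3,p):
    s,c=np.sin(np.radians(q2)),np.cos(np.radians(q2));S,C=np.sin(np.radians(q2-q3)),np.cos(np.radians(q2-q3));P=np.radians(p)
    return [1,0,s,c,S,C,np.cos(P)],[0,1,c,-s,C,-S,-np.sin(P)]
M=[];y=[]
for a,b,p,r,z in D:
    u,v=rows(a,b,p);M+=[u,v];y+=[r,z]
X,res,rk,sv=np.linalg.lstsq(np.array(M),np.array(y),rcond=None)
if __name__=="__main__":
    print(np.round(X,4),np.abs(np.array(M)@X-y).max(),sv)
    g=[-30,-45]
    for x,z in [(.6325,.02),(.60,.06),(.60,.1),(.60,.15),(.60,.2),(.6,.25),(.62,.2),(.64,.2),(.57,.2),(.55,.2),(.55,.25)]:
        f=lambda q:[np.dot(rows(q[0],q[1],45)[i],X)-(x,z)[i] for i in (0,1)]
        q,_,ok,_=fsolve(f,g,full_output=True);g=q;print(x,z,np.round(q,1),"q4",round(45-q[0]+q[1],1),ok)
E
python3 fk.py
```

```text
[ 0.046   0.1106  0.3779 -0.0036  0.0699  0.4828  0.3688] 0.0004112831071302857 [4.3698648  3.80232194 0.86859176 0.66128762 0.38693912 0.32410884
 0.01039817]
0.6325 0.02 [-18.8 -49.5] q4 14.3 1
0.6 0.06 [-27.7 -50.5] q4 22.2 1
0.6 0.1 [-29.4 -46.7] q4 27.6 1
0.6 0.15 [-30.3 -41.4] q4 33.9 1
0.6 0.2 [-30.3 -35.5] q4 39.8 1
0.6 0.25 [-29.5 -29.1] q4 45.4 1
0.62 0.2 [-26.9 -33.4] q4 38.5 1
0.64 0.2 [-23.6 -31.2] q4 37.4 1
0.57 0.2 [-35.5 -38.5] q4 42.0 1
0.55 0.2 [-39.1 -40.4] q4 43.7 1
0.55 0.25 [-37.6 -33.7] q4 49.0 1
```

>>> servo_tool --moves '[[[0, 0, 0, 0, 0, -0.5, 0.2], [0, 0, 0, 0, 0, -1.0, 0.2], [0, 0, 0, 0, 0, -1.5, 0.2], [0, 0, 0, -0.8, 0, -1.5, 0.2], [0, 0, 0, -1.5, 0, -1.5, 0.2], [0, 0, 0, -2, 0, -2, 0.2], [0, 0, 0, -2, 0, -2, 0.2], [0, 0, 0, -2, 0, -2, 0.2], [0, 0, 0, -2, 0, -2, 0.2], [0, 0, 0, -1, 0, -1, 0.2]]]'

```text
time: 5.37
ee_pos: [0.5945, -0.0069, 0.1945]
tcp_rot: [179.9, 43.0, 179.9]
wrist_force: [1.6, -0.3, -2.8]
opening: 0.0072
```

```bash
python3 - <<'E'
from h import *
rep([.60,-.0065,.22],A)
im=imaging.camera('wrist');cv2.imwrite('pics/w5.png',im)
im=imaging.camera('side');crop(im,180,60,400,290,2.6,'s5')
E
```

```text
t 5.37 q [ -1.  -31.3 -36.4  41.8   0.7  -0.6] p [ 0.5945 -0.0069  0.1945] F [ 1.6  -0.34 -2.81] M [0.02 0.97 0.03] open 0.0072
remaining rot(rad,tool) [ 0.0003 -0.0347 -0.0015] shift(cm,tool) [-2.143  0.039 -1.491]
```

View pics/w5.png

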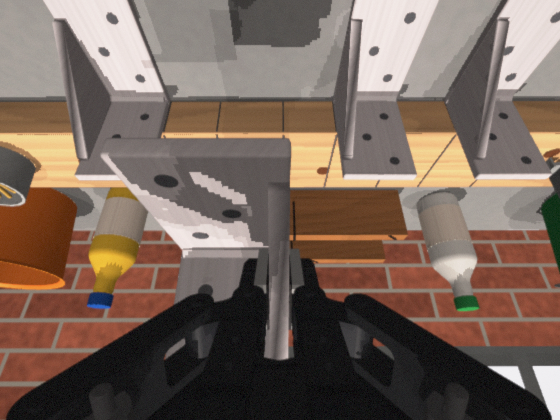

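View pics/s5.png

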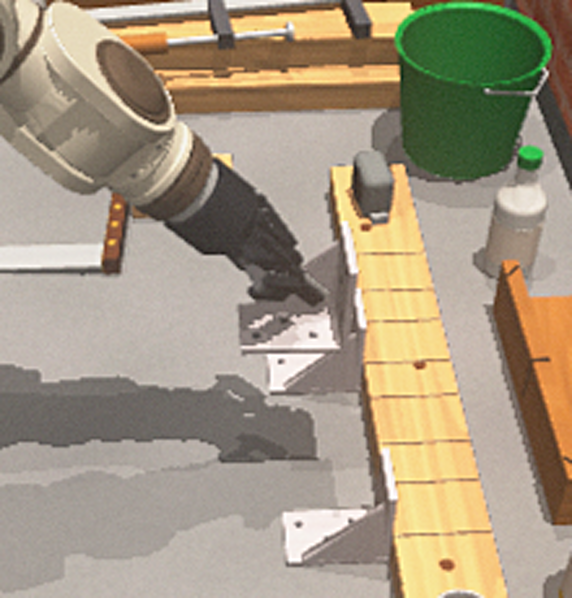

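```bash
python3 - <<'E'
from h import *
c=imaging.calibration('wrist');np.save('c5.npy',c['camera_from_world'])
im=cv2.imread('pics/w5.png');crop(im,160,85,360,195,4,'w5z')
E
```

```text
(no output)
```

View pics/w5z.png

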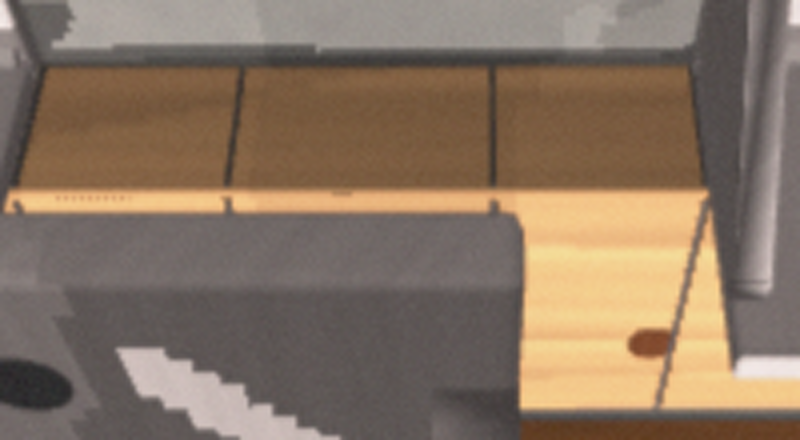

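```bash
python3 - <<'E'
from h import *
c=imaging.calibration('wrist');c['camera_from_world']=np.load('c5.npy')
print(np.round(bot.get_obs()['ee_pos'],4),bot.get_obs()['tcp_rot'])
# pose at picture time: ee .5945,-.0069,.1945 pitch 43.0 -> now?
def pz(u,v,z): return np.round(atz(c,(u+.5)/4-.5+160,(v+.5)/4-.5+85,z),4)
for u,v,z in [(18,190,.045),(229,188,.045),(492,188,.045),(707,190,.045),(45,66,0),(241,66,0),(492,65,0),(692,65,0)]: print(pz(u,v,z))
E
```

```text
[ 0.5951 -0.0068  0.1943] [179.89783806  43.09224956 179.88561558]
[ 0.6547 -0.1169  0.045 ]
[ 0.6542 -0.0664  0.045 ]
[ 0.6544 -0.0037  0.045 ]
[0.6552 0.0477 0.045 ]
[ 0.6571 -0.1191  0.    ]
[ 0.6572 -0.0684  0.    ]
[ 0.6571 -0.0033  0.    ]
[0.6572 0.0485 0.    ]
```

>>> servo_tool --moves '[[[0, -0.033, 0, -2.1, 0, -1.5, 0.2], [0, 0, 0.12, 0, 0, 0, 0.2], [0, 0, 0.12, 0, 0, 0, 0.2], [0, 0, 0.12, 0, 0, 0, 0.2], [0, 0, 0.12, 0, 0, 0, 0.2], [0, 0, 0.12, 0, 0, 0, 0.2], [0, 0, 0.12, 0, 0, 0, 0.2], [0, 0, 0.12, 0, 0, 0, 0.2], [0, 0, 0.12, 0, 0, 0, 0.2], [0, 0, 0.12, 0, 0, 0, 0.2], [0, 0, 0.12, 0, 0, 0, 0.2], [0, 0, 0.12, 0, 0, 0, 0.2]]]'

```text
time: 6.47
ee_pos: [0.5955, -0.0071, 0.208]
tcp_rot: [136.1, 8.0, 98.2]
wrist_force: [0.0, -0.3, -3.2]
opening: 0.0069
```

```bash
python3 - <<'E'
from h import *
rep([.60,-.0628,.22],B)
E
```

```text
t 6.47 q [ -1.  -32.4 -36.5  41.5   0.7  77.8] p [ 0.5955 -0.0071  0.208 ] F [ 0.01 -0.25 -3.23] M [0.02 1.05 0.03] open 0.0069
remaining rot(rad,tool) [-0.0077  0.0063  1.7706] shift(cm,tool) [-5.686  0.031 -0.54 ]
```

>>> servo_tool --moves '[[[0, 0, 0, -2.0, 0, -0.2, 0.2], [0, 0, 0, -2.0, 0, -0.2, 0.2], [0, 0, 0, -1.6, 0, 0, 0.2], [0, 0, 0.12, 0, 0, 0, 0.2], [0, 0, 0.12, 0, 0, 0, 0.2], [0, 0, 0.12, 0, 0, 0, 0.2], [0, 0, 0.12, 0, 0, 0, 0.2], [0, 0, 0.12, 0, 0, 0, 0.2], [0, 0, 0.12, 0, 0, 0, 0.2], [0, 0, 0.12, 0, 0, 0, 0.2], [0, 0, 0.12, 0, 0, 0, 0.2], [0, 0, 0.12, 0, 0, 0, 0.2]]]'

```text
time: 7.47
ee_pos: [0.5958, -0.0651, 0.2055]
tcp_rot: [149.9, -33.7, 46.1]
wrist_force: [0.6, -1.1, -3.2]
opening: 0.0076
```

```bash
python3 - <<'E'
from h import *
rep([.60,-.0628,.22],B)
E
```

```text
t 7.47 q [ -9.2 -31.  -35.5  41.9   6.3 136.5] p [ 0.5958 -0.0651  0.2055] F [ 0.55 -1.07 -3.2 ] M [-0.04  1.07  0.02] open 0.0076
remaining rot(rad,tool) [-0.0047  0.0183  0.6434] shift(cm,tool) [ 1.187  0.599 -0.759]
```

>>> servo_tool --moves '[[[0, 0, 0.11, 0, 0, 0, 0.2], [0, 0, 0.11, 0, 0, 0, 0.2], [0, 0, 0.11, 0, 0, 0, 0.2], [0, 0.01, 0.11, 0, 0, 0, 0.2], [0, 0.01, 0.1, 0, 0, 0, 0.2], [0, 0, 0.06, 0, 0, 0, 0.2], [0, 0, 0, 0, 0, 0, 0.2]]]'

```text
time: 8.05
ee_pos: [0.593, -0.0653, 0.1976]
tcp_rot: [179.8, -44.8, 0.4]
wrist_force: [0.5, 0.1, -4.0]
opening: 0.0072
```

```bash
python3 - <<'E'
from h import *
rep([.60,-.0628,.22],B)
c=imaging.calibration('wrist');np.save('c6.npy',c['camera_from_world'])
im=imaging.camera('wrist');cv2.imwrite('pics/w6.png',im)
rep([.60,-.0628,.22],B)
im=imaging.camera('side');crop(im,180,60,400,290,2.6,'s6')
E
```

```text
t 8.05 q [ -9.5 -32.1 -37.5  40.2   6.8 172.9] p [ 0.593  -0.0653  0.1976] F [ 0.49  0.12 -3.99] M [-0.13  1.13  0.03] open 0.0072
remaining rot(rad,tool) [-0.0014  0.0042  0.0048] shift(cm,tool) [ 2.074 -0.241 -1.101]
t 8.10 q [ -9.5 -32.  -37.5  40.3   6.8 172.7] p [ 0.5929 -0.0652  0.1973] F [-0.1  -0.05 -3.46] M [-0.03  1.16 -0.01] open 0.0073
remaining rot(rad,tool) [-0.0015  0.0047  0.0083] shift(cm,tool) [ 2.102 -0.228 -1.113]
```

View pics/w6.png

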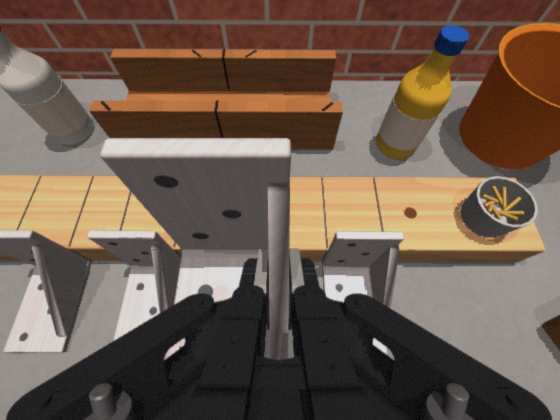

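View pics/s6.png

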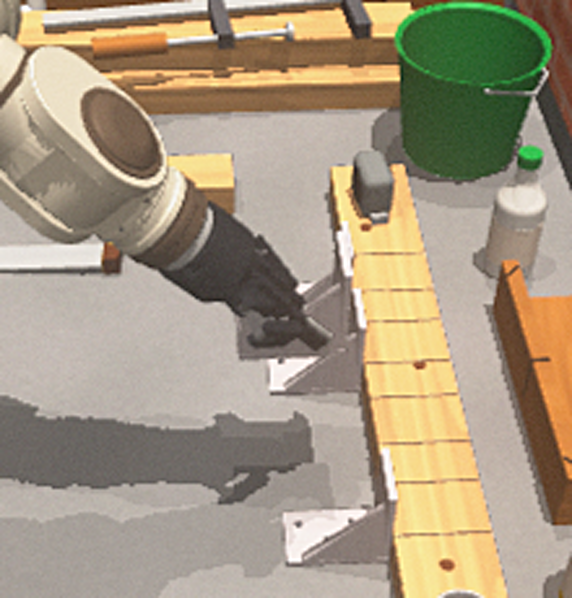

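```bash
python3 - <<'E'
from h import *
plan([.612,-.0628,.045],B,8)
E
```

```text
total deg 0.6343586570480642 dist 0.15385013814690485
[-0.0, 0.001, 0.001, -1.17, -0.04, 1.52]
[-0.0, 0.001, 0.001, -1.18, -0.04, 1.52]
[-0.0, 0.001, 0.001, -1.18, -0.04, 1.52]
[-0.0, 0.001, 0.001, -1.18, -0.04, 1.52]
[-0.0, 0.001, 0.001, -1.18, -0.04, 1.52]
[-0.0, 0.001, 0.001, -1.18, -0.03, 1.52]
[-0.0, 0.001, 0.001, -1.18, -0.03, 1.52]
[-0.0, 0.001, 0.001, -1.18, -0.03, 1.52]
```

>>> servo_tool --moves '[[[0, 0.002, 0.004, -1.2, -0.1, 1.5, 0.2], [0, 0.002, 0.004, -1.2, -0.1, 1.5, 0.2], [0, 0, 0, -1.2, 0, 1.5, 0.2], [0, 0, 0, -1.2, 0, 1.5, 0.2], [0, 0, 0, -1.2, 0, 1.5, 0.2], [0, 0, 0, -1.2, 0, 1.5, 0.2], [0, 0, 0, -1, 0, 1.3, 0.2], [0, 0, 0, -0.6, 0, 0.8, 0.2]]]'

```text
time: 8.82
ee_pos: [0.6115, -0.0645, 0.0557]
tcp_rot: [178.6, -45.4, 2.0]
wrist_force: [0.1, 0.5, -4.1]
opening: 0.0074
```

```bash
python3 - <<'E'
from h import *
rep([.612,-.0628,.045],B)
c=imaging.calibration('wrist');np.save('c7.npy',c['camera_from_world'])
im=imaging.camera('wrist');cv2.imwrite('pics/w7.png',im)
rep([.612,-.0628,.045],B)
E
```

```text
t 8.82 q [ -9.  -24.6 -49.4  20.2   6.4 172.3] p [ 0.6115 -0.0645  0.0557] F [ 0.06  0.54 -4.12] M [-0.1   1.21  0.01] open 0.0074
remaining rot(rad,tool) [ 0.0003 -0.0079  0.0245] shift(cm,tool) [-0.724 -0.19   0.789]
t 8.87 q [ -9.  -24.5 -49.5  20.1   6.4 172.3] p [ 0.6105 -0.0644  0.0532] F [-1.85  0.07 -8.32] M [-0.05  1.47  0.04] open 0.0071
remaining rot(rad,tool) [-0.0001 -0.0047  0.0242] shift(cm,tool) [-0.475 -0.171  0.685]
```

View pics/w7.png

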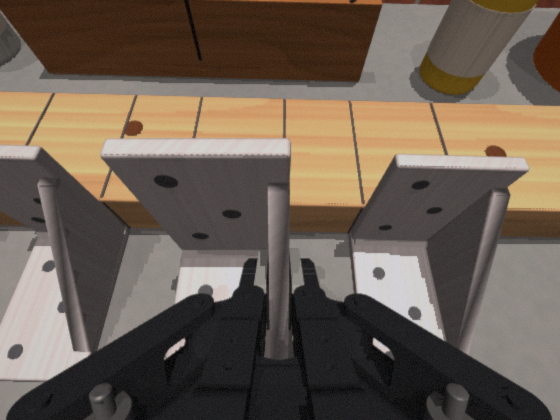

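>>> servo_tool --moves '[[[0, -0.003, 0.024, -0.5, -0.15, 0.7, 0.2], [0, 0, 0, -0.2, 0, 0.6, 0.2], [0, 0, 0, 0, 0, 0.5, 0.2]]]'

```text
time: 9.12
ee_pos: [0.6188, -0.063, 0.035]
tcp_rot: [179.9, -45.1, 0.1]
wrist_force: [0.2, -0.5, -3.4]
opening: 0.0075
```

```bash
python3 - <<'E'
from h import *
im=imaging.camera('top')
rep([.622,-.0628,.030],B)
imaging.camera('top');rep([.622,-.0628,.030],B)
E
```

```text
t 9.17 q [ -8.6 -21.6 -49.7  17.1   6.1 173.8] p [ 0.619  -0.0629  0.0344] F [-1.09  0.28 -4.22] M [-0.09  1.21 -0.03] open 0.0073
remaining rot(rad,tool) [ 0.0001 -0.0013  0.0013] shift(cm,tool) [-0.093 -0.012  0.524]
t 9.22 q [ -8.6 -21.6 -49.7  17.2   6.1 173.8] p [ 0.6188 -0.0629  0.0348] F [-0.43 -0.39 -3.85] M [-0.04  1.12  0.05] open 0.0071
remaining rot(rad,tool) [ 0.     -0.0014  0.0013] shift(cm,tool) [-0.116 -0.013  0.566]
```

```bash
python3 - <<'E'
from h import *
c=imaging.calibration('wrist');np.save('c8.npy',c['camera_from_world'])
im=imaging.camera('wrist');cv2.imwrite('pics/w8.png',im);crop(im,90,70,310,230,3.6,'w8z')
rep([.622,-.0628,.030],B)
E
```

```text
t 9.27 q [ -8.6 -21.7 -49.6  17.2   6.1 173.8] p [ 0.6188 -0.063   0.0353] F [ 0.2  -0.1  -2.53] M [-0.09  1.13 -0.03] open 0.0074
remaining rot(rad,tool) [ 0.0001 -0.0018  0.0013] shift(cm,tool) [-0.151 -0.017  0.601]
```

View pics/w8z.png

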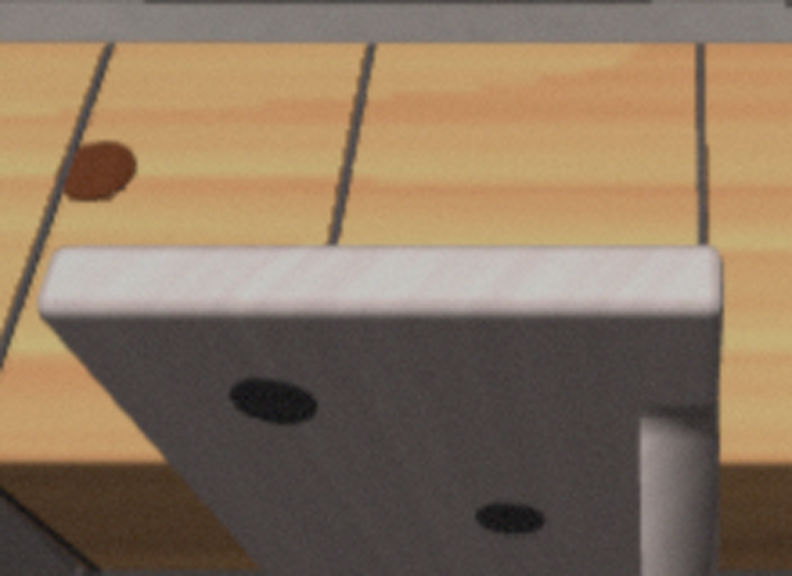

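```bash
python3 - <<'E'
from h import *
c=imaging.calibration('wrist');c['camera_from_world']=np.load('c8.npy')
def pz(u,v,z): return np.round(atz(c,(u+.5)/3.6-.5+90,(v+.5)/3.6-.5+70,z),4)
for n,u,v,z in [("line L back",373,44,.045),("line R back",701,44,.045),("line L",333,243,.045),("line R",703,243,.045),("p2 R",111,44,.045),("p2 R",2,365,.045),("beam front L",60,463,.045),("beam front R",770,464,.045),("br back L",55,248,.1148),("br back R",719,248,.1148),("br front L",40,316,.1148),("br front R",721,316,.1148)]: print(n,pz(u,v,z))
E
```

```text
line L back [ 0.7489 -0.0031  0.045 ]
line R back [ 0.749  -0.0677  0.045 ]
line L [ 0.6987 -0.0028  0.045 ]
line R [ 0.6987 -0.0675  0.045 ]
p2 R [0.7488 0.0483 0.045 ]
p2 R [0.673  0.0476 0.045 ]
beam front L [0.6546 0.0332 0.045 ]
beam front R [ 0.6545 -0.0776  0.045 ]
br back L [ 0.6382 -0.0065  0.1148]
br back R [ 0.6383 -0.067   0.1148]
br front L [ 0.6306 -0.0072  0.1148]
br front R [ 0.6306 -0.0671  0.1148]
```

>>> servo_tool --moves '[[[0, -0.002, 0.001, -0.1, -0.06, 0.5, 0.2], [0, 0, 0, -0.1, 0, 0.35, 0.2], [0, 0, 0, 0, 0, 0.1, 0.2]]]'

```text
time: 9.52
ee_pos: [0.6258, -0.0625, 0.0292]
tcp_rot: [179.9, -45.2, 0.1]
wrist_force: [0.0, -0.4, -3.7]
opening: 0.007
```

```bash
python3 - <<'E'
from h import *
rep([.626,-.0624,.022],B)
imaging.camera('top');rep([.626,-.0624,.022],B)
imaging.camera('top');rep([.626,-.0624,.022],B)
E
```

```text
t 9.52 q [ -8.4 -20.  -49.3  15.8   5.9 174. ] p [ 0.6258 -0.0625  0.0292] F [ 0.01 -0.43 -3.72] M [-0.09  1.19 -0.  ] open 0.0070
remaining rot(rad,tool) [ 0.0005 -0.0032  0.001 ] shift(cm,tool) [-0.5   -0.013  0.524]
t 9.57 q [ -8.4 -20.  -49.3  15.8   5.9 174. ] p [ 0.6259 -0.0625  0.0293] F [-0.72  0.5  -3.47] M [-0.12  1.12  0.01] open 0.0076
remaining rot(rad,tool) [ 0.0005 -0.0032  0.001 ] shift(cm,tool) [-0.51  -0.014  0.526]
t 9.62 q [ -8.4 -20.  -49.3  15.9   5.9 174. ] p [ 0.6257 -0.0625  0.0293] F [ 0.58  0.05 -3.47] M [-0.07  1.11 -0.  ] open 0.0075
remaining rot(rad,tool) [ 0.0005 -0.003   0.001 ] shift(cm,tool) [-0.498 -0.014  0.538]
```

>>> servo_tool --moves '[[[0, -0.003, 0.001, -0.25, 0, 0.25, 0.2], [0, 0, 0, -0.2, 0, 0.2, 0.2], [0, 0, 0, 0, 0, 0, 0.2]]]'

```text
time: 9.87
ee_pos: [0.6259, -0.0626, 0.023]
tcp_rot: [180.0, -45.0, -0.0]
wrist_force: [-0.6, 0.3, -3.4]
opening: 0.0073
```

```bash
python3 - <<'E'
from h import *
rep([.626,-.0624,.020],B)
imaging.camera('top');rep([.626,-.0624,.020],B)
imaging.camera('top');rep([.626,-.0624,.020],B)
E
```

```text
t 9.87 q [ -8.4 -19.4 -49.5  15.1   5.9 174.1] p [ 0.6259 -0.0626  0.023 ] F [-0.58  0.33 -3.4 ] M [-0.05  1.2   0.04] open 0.0073
remaining rot(rad,tool) [ 0.0006 -0.0005 -0.    ] shift(cm,tool) [-0.205 -0.021  0.217]
t 9.92 q [ -8.4 -19.4 -49.5  15.1   5.9 174.1] p [ 0.626  -0.0626  0.0232] F [-0.65  0.39 -3.73] M [-0.1   1.18  0.  ] open 0.0074
remaining rot(rad,tool) [ 0.0005 -0.0007  0.    ] shift(cm,tool) [-0.227 -0.02   0.229]
t 9.97 q [ -8.4 -19.4 -49.5  15.1   5.9 174.1] p [ 0.6261 -0.0626  0.0235] F [-0.43  0.8  -4.29] M [-0.07  1.17 -0.01] open 0.0072
remaining rot(rad,tool) [ 0.0006 -0.001   0.0001] shift(cm,tool) [-0.258 -0.022  0.241]
```

>>> servo_tool --moves '[[[0, -0.001, 0, 0.1, 0, 0.25, 0.2], [0, 0, 0, 0.05, 0, 0.2, 0.2], [0, 0, 0, 0, 0, 0, 0.2]]]'

```text
time: 10.22
ee_pos: [0.6309, -0.0627, 0.0217]
tcp_rot: [180.0, -45.0, 0.0]
wrist_force: [0.0, -0.0, -4.2]
opening: 0.0074
```

```bash
python3 - <<'E'
from h import *
rep([.632,-.0624,.020],B)
c=imaging.calibration('wrist');np.save('c9.npy',c['camera_from_world'])
im=imaging.camera('wrist');cv2.imwrite('pics/w9.png',im);crop(im,90,70,310,230,3.6,'w9z')
rep([.632,-.0624,.020],B)
im=imaging.camera('side');crop(im,260,140,400,290,4,'s9')
E
```

```text
t 10.22 q [ -8.3 -18.4 -49.   14.7   5.8 174.1] p [ 0.6309 -0.0627  0.0217] F [ 0.03 -0.04 -4.23] M [-0.14  1.16 -0.02] open 0.0074
remaining rot(rad,tool) [ 0.0007 -0.0008  0.0001] shift(cm,tool) [-0.044 -0.028  0.198]
t 10.27 q [ -8.3 -18.4 -49.   14.7   5.8 174.1] p [ 0.6309 -0.0627  0.0218] F [ 0.03 -0.75 -3.67] M [-0.08  1.11 -0.01] open 0.0076
remaining rot(rad,tool) [ 0.0007 -0.0008  0.    ] shift(cm,tool) [-0.046 -0.031  0.207]
```

View pics/w9z.png

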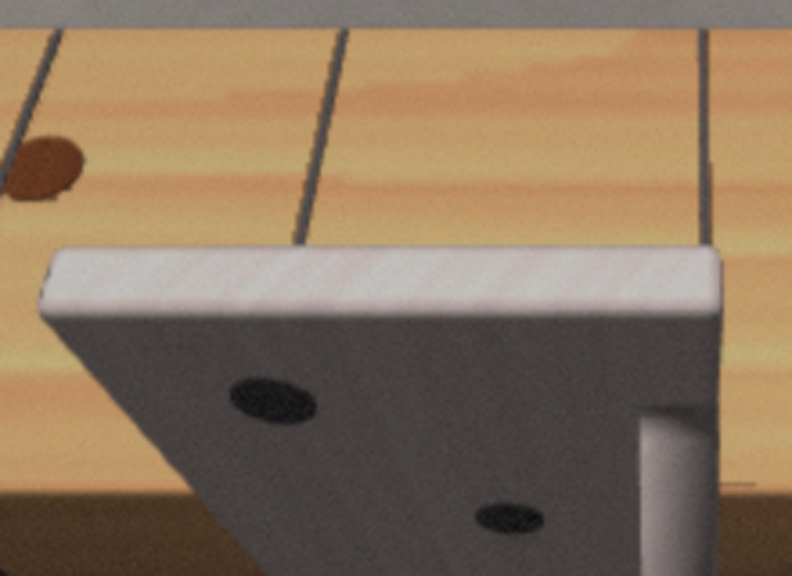

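View pics/s9.png

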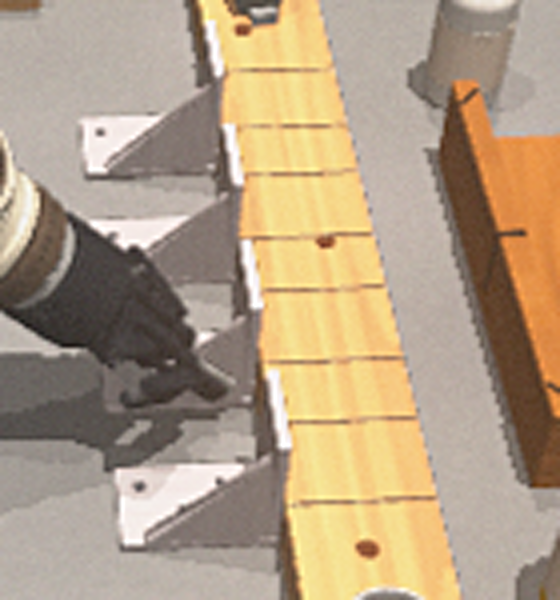

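```bash
python3 - <<'E'
from h import *
c=imaging.calibration('wrist');c['camera_from_world']=np.load('c9.npy')
def pz(u,v,z): return np.round(atz(c,(u+.5)/3.6-.5+90,(v+.5)/3.6-.5+70,z),4)
for n,u,v,z in [("line L back",345,30,.045),("line R back",704,30,.045),("line L",300,243,.045),("line R",706,243,.045),("beam front L",60,492,.045),("beam front R",770,494,.045),("br back L",55,248,.1017),("br back R",719,248,.1017),("br front L",40,316,.1017),("br front R",721,316,.1017)]: print(n,pz(u,v,z))
E
```

```text
line L back [ 0.7489 -0.003   0.045 ]
line R back [ 0.7489 -0.0678  0.045 ]
line L [ 0.6996 -0.0028  0.045 ]
line R [ 0.6996 -0.0675  0.045 ]
beam front L [0.6549 0.0235 0.045 ]
beam front R [ 0.6545 -0.0759  0.045 ]
br back L [ 0.6504 -0.0063  0.1017]
br back R [ 0.6504 -0.0668  0.1017]
br front L [ 0.6428 -0.007   0.1017]
br front R [ 0.6428 -0.0669  0.1017]
```

>>> servo_tool --moves '[[[0, 0, 0, -0.12, -0.03, 0.12, 0.2], [0, 0, 0, -0.05, 0, 0.05, 0.2]]]'

```text
time: 10.48
ee_pos: [0.6317, -0.0626, 0.021]
tcp_rot: [179.9, -45.2, 0.0]
wrist_force: [-3.5, -0.0, 0.7]
opening: 0.0073
```

```bash
python3 - <<'E'
from h import *
for i in range(3): rep([.632,-.0624,.020],B);imaging.camera('top')
E
```

```text
t 10.48 q [ -8.3 -18.3 -49.1  14.3   5.8 174.2] p [ 0.6317 -0.0626  0.021 ] F [-3.48 -0.05  0.67] M [0.18 1.17 0.16] open 0.0073
remaining rot(rad,tool) [ 0.0011 -0.0035  0.0002] shift(cm,tool) [-0.053 -0.021  0.089]
t 10.53 q [ -8.3 -18.3 -49.1  14.3   5.8 174.2] p [ 0.6318 -0.0626  0.021 ] F [-0.54  0.83  0.97] M [0.01 0.94 0.01] open 0.0074
remaining rot(rad,tool) [ 0.001  -0.0035  0.0002] shift(cm,tool) [-0.054 -0.018  0.087]
t 10.58 q [ -8.3 -18.3 -49.1  14.3   5.8 174.2] p [ 0.6318 -0.0626  0.021 ] F [ 0.63 -0.08 -0.03] M [-0.    0.84  0.03] open 0.0073
remaining rot(rad,tool) [ 0.0011 -0.0035  0.0003] shift(cm,tool) [-0.057 -0.02   0.089]
```

>>> servo_tool --moves '[[[0, -0.003, 0, 0.07, 0, 0.08, 0.2]]]'

```text
time: 10.72
ee_pos: [0.6327, -0.0626, 0.021]
tcp_rot: [179.9, -45.0, 0.0]
wrist_force: [-0.5, -0.2, -2.2]
opening: 0.0072
```

```bash
python3 - <<'E'
from h import *
for i in range(3): imaging.camera('top');rep([.6344,-.0624,.021],B)
E
```

```text
t 10.77 q [ -8.2 -18.  -48.8  14.5   5.7 174.2] p [ 0.6329 -0.0626  0.021 ] F [-0.21  0.37 -2.73] M [-0.07  1.13 -0.  ] open 0.0075
remaining rot(rad,tool) [ 0.0011 -0.0002  0.0003] shift(cm,tool) [ 0.099 -0.02   0.106]
t 10.82 q [ -8.2 -18.  -48.8  14.5   5.7 174.2] p [ 0.6329 -0.0626  0.021 ] F [ 0.04 -0.25 -2.11] M [-0.03  0.73 -0.01] open 0.0074
remaining rot(rad,tool) [ 0.0012 -0.0003  0.0002] shift(cm,tool) [ 0.105 -0.023  0.103]
t 10.87 q [ -8.2 -18.  -48.8  14.5   5.7 174.2] p [ 0.6329 -0.0626  0.021 ] F [ 0.73 -1.01 -2.27] M [-0.03  0.77 -0.03] open 0.0070
remaining rot(rad,tool) [ 0.0012 -0.0004  0.0002] shift(cm,tool) [ 0.107 -0.025  0.103]
```

>>> servo_tool --moves '[[[0, 0, 0, 0.05, -0.02, 0.06, 0.2]]]'

```text
time: 10.95
ee_pos: [0.6337, -0.0625, 0.0209]
tcp_rot: [179.9, -45.0, 0.0]
wrist_force: [-1.9, -1.0, 0.6]
opening: 0.0074
```

```bash
python3 - <<'E'
from h import *
for i in range(2): imaging.camera('top');rep([.6344,-.0624,.021],B)
E
```

```text
t 11.00 q [ -8.2 -17.9 -48.7  14.4   5.7 174.2] p [ 0.6338 -0.0625  0.021 ] F [-1.22 -1.16 -0.04] M [ 0.01  0.83 -0.06] open 0.0072
remaining rot(rad,tool) [ 0.0013 -0.0005  0.0001] shift(cm,tool) [ 0.042 -0.007  0.038]
t 11.05 q [ -8.2 -17.9 -48.7  14.4   5.7 174.2] p [ 0.6338 -0.0625  0.0209] F [-0.02  0.21 -2.  ] M [-0.07  0.76 -0.08] open 0.0070
remaining rot(rad,tool) [ 0.0012 -0.0005  0.0002] shift(cm,tool) [ 0.047 -0.006  0.039]
```

>>> servo_tool --moves '[[[0, 0, 0, 0.03, 0, 0.04, 0.2]]]'

```text
time: 11.13
ee_pos: [0.634, -0.0625, 0.0209]
tcp_rot: [179.9, -45.0, 0.0]
wrist_force: [-23.6, -0.8, 13.8]
opening: 0.007
```

```bash
python3 - <<'E'
from h import *
for i in range(2): imaging.camera('top');rep([.6344,-.0624,.021],B)
E
```

```text
t 11.18 q [ -8.2 -17.8 -48.7  14.4   5.7 174.2] p [ 0.634  -0.0625  0.0209] F [-11.17  -0.61   6.19] M [0.05 1.32 0.09] open 0.0074
remaining rot(rad,tool) [ 0.0013 -0.     -0.    ] shift(cm,tool) [ 0.03  -0.012  0.021]
t 11.23 q [ -8.2 -17.8 -48.7  14.4   5.7 174.2] p [ 0.634  -0.0625  0.0209] F [-12.63  -0.26   6.38] M [0.09 1.39 0.07] open 0.0075
remaining rot(rad,tool) [ 0.0013 -0.0001  0.    ] shift(cm,tool) [ 0.031 -0.014  0.021]
```

>>> servo_tool --moves '[[[0, 0, 0, 0, 0, 0, 0.7], [0, 0, 0, 0, 0, 0, 1.0], [0, 0, 0, 0, 0, 0, 1.5], [0, 0, 0, 0, 0, 0, 2.2], [0, 0, 0, 0, 0, 0, 3.0], [0, 0, 0, 0, 0, 0, 3.0]]]' --force 20

```text
time: 11.73
ee_pos: [0.6351, -0.0624, 0.0225]
tcp_rot: [179.9, -45.2, 0.0]
wrist_force: [-0.5, 1.0, -1.2]
opening: 0.0301
```

```bash
python3 - <<'E'
from h import *
rep([.6344,-.0624,.021],B)
c=imaging.calibration('wrist');np.save('c10.npy',c['camera_from_world'])
im=imaging.camera('wrist');cv2.imwrite('pics/w10.png',im)
rep([.6344,-.0624,.021],B)
E
```

```text
t 11.73 q [ -8.2 -17.8 -48.6  14.4   5.7 174.2] p [ 0.6351 -0.0624  0.0225] F [-0.54  0.97 -1.18] M [ 0.    0.7  -0.05] open 0.0301
remaining rot(rad,tool) [ 0.001  -0.003   0.0005] shift(cm,tool) [-0.154 -0.     0.055]
t 11.78 q [ -8.2 -17.8 -48.6  14.4   5.7 174.2] p [ 0.6351 -0.0624  0.0225] F [0.26 0.48 1.11] M [-0.01  0.65  0.01] open 0.0303
remaining rot(rad,tool) [ 0.0009 -0.003   0.0005] shift(cm,tool) [-0.155  0.002  0.055]
```

View pics/w10.png

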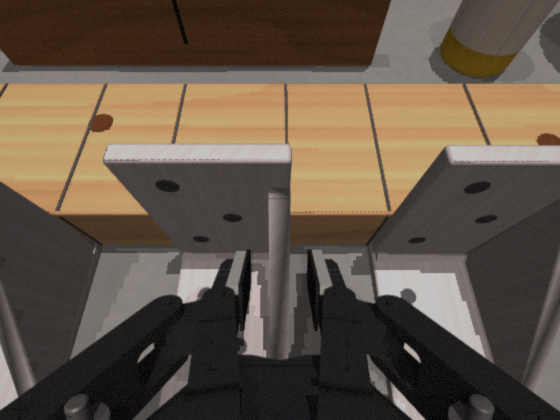

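>>> servo_tool --moves '[[[0, 0, 0, 0, 0, -0.8, 3], [0, 0, 0, 0, 0, -1.5, 3], [0, 0, 0, 0, 0, -2, 3], [0, 0, 0, 0, 0, -2, 3], [0, 0, 0, 0, 0, -2, 3], [0, 0, 0, 0.5, 0, -1, 3], [0, 0, 0, 1, 0, -0.5, 3]]]'

```text
time: 12.37
ee_pos: [0.5718, -0.0618, 0.1009]
tcp_rot: [180.0, -44.8, 0.0]
wrist_force: [0.3, 0.1, 0.6]
opening: 0.0299
```

```bash
python3 - <<'E'
from h import *
rep([.6344,-.0624,.021],B)
c=imaging.calibration('wrist');np.save('c11.npy',c['camera_from_world'])
im=imaging.camera('wrist');cv2.imwrite('pics/w11.png',im);
rep([.6344,-.0624,.021],B)
im=imaging.camera('side');crop(im,260,110,400,345,3.3,'s11');cv2.imwrite('pics/side11.png',im)
im=imaging.camera('top');cv2.imwrite('pics/top11.png',im)
E
```

```text
t 12.37 q [ -9.5 -34.  -49.3  30.3   6.6 173.3] p [ 0.5718 -0.0618  0.1009] F [0.32 0.1  0.59] M [-0.03  0.63 -0.01] open 0.0299
remaining rot(rad,tool) [0.     0.0034 0.0001] shift(cm,tool) [-1.19   0.062 10.081]
t 12.42 q [ -9.4 -33.9 -49.   30.2   6.6 173.3] p [ 0.574  -0.062   0.1046] F [0.77 0.27 3.43] M [-0.    0.44 -0.02] open 0.0300
remaining rot(rad,tool) [ 0.0005 -0.0012  0.0007] shift(cm,tool) [-1.656  0.033 10.178]
```

View pics/w11.png

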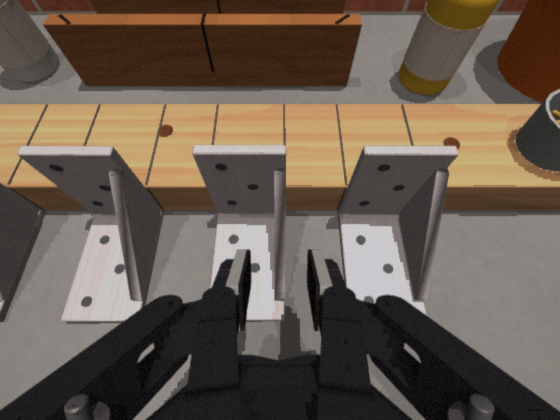

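View pics/s11.png

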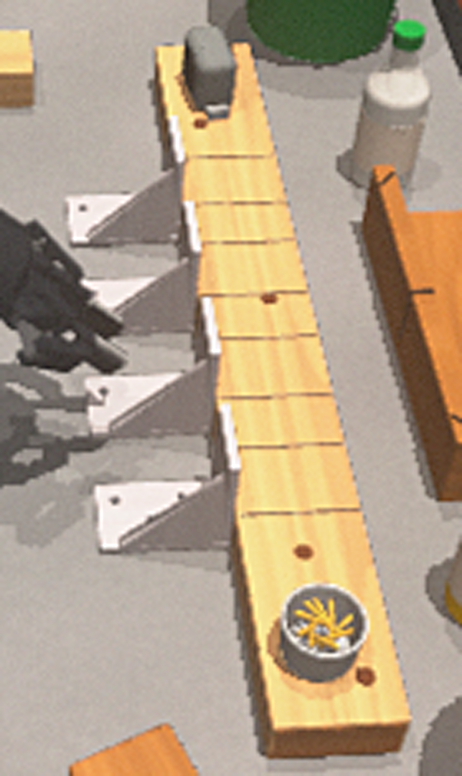

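```bash
python3 - <<'E'
from h import *
im=cv2.imread('pics/top11.png');i0=cv2.imread('pics/top0.png')
a=cv2.resize(i0[115:215,120:420],None,fx=2.66,fy=2.66,interpolation=cv2.INTER_CUBIC);b=cv2.resize(im[115:215,120:420],None,fx=2.66,fy=2.66,interpolation=cv2.INTER_CUBIC)
cv2.imwrite('pics/cmp.png',np.vstack([a,b]))
im=cv2.imread('pics/w11.png');crop(im,180,90,320,330,2.4*1.04,'w11z')
crop(im,190,95,310,215,5,'w11y')
E
```

```text
(no output)
```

View pics/cmp.png

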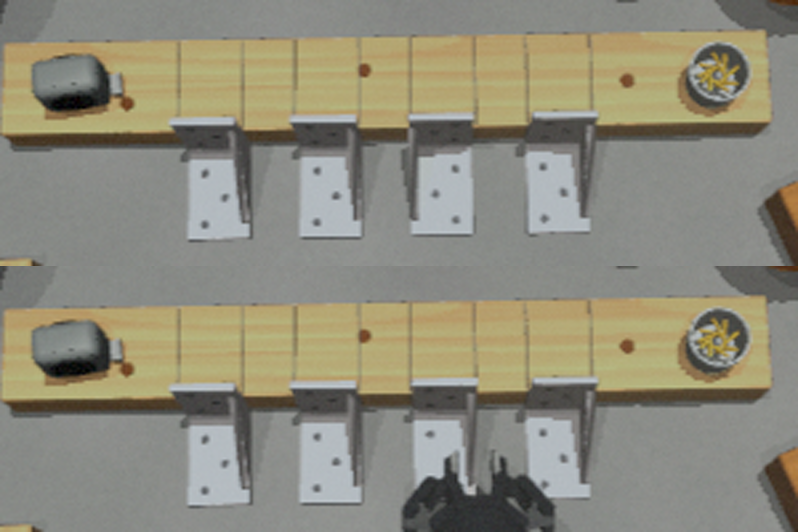

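View pics/w11y.png

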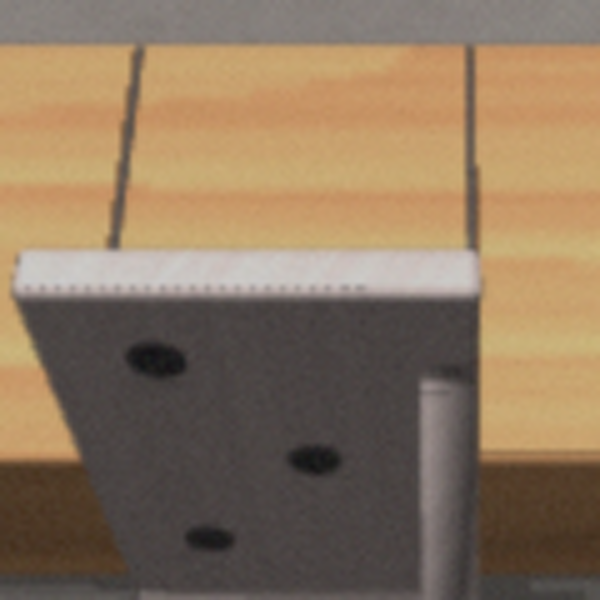

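>>> servo_tool --moves '[[[0, 0, 0, 1.5, 0, -1.5, 3], [0, 0, 0, 2, 0, -2, 3], [0, 0, 0, 2, 0, -2, 3], [0, 0, 0, 1.5, 0, -1.5, 3], [0, 0, 0, 0.5, 0, -0.5, 3], [0, 0, 0, 0, 0, 0, 3], [0, 0, 0, 0, 0, 0, 3]]]'

```text
time: 13.1
ee_pos: [0.574, -0.0612, 0.1985]
tcp_rot: [-179.8, -43.9, -0.1]
wrist_force: [-0.1, -0.5, -0.1]
opening: 0.0301
```

```bash
python3 - <<'E'
from h import *
imaging.camera('top');imaging.camera('top')
rep([.6344,-.0624,.021],B)
c=imaging.calibration('wrist');np.save('c12.npy',c['camera_from_world'])
im=imaging.camera('wrist');cv2.imwrite('pics/w12.png',im);
rep([.6344,-.0624,.021],B)
crop(im,190,90,320,330,2.5,'w12z')
E
```

```text
t 13.20 q [ -9.3 -34.5 -38.3  42.8   6.6 173.3] p [ 0.5735 -0.0611  0.1975] F [-0.84  0.19 -0.46] M [-0.02  0.63  0.01] open 0.0296
remaining rot(rad,tool) [-0.0026  0.0203 -0.001 ] shift(cm,tool) [-7.836  0.182 16.948]
t 13.25 q [ -9.3 -34.5 -38.3  42.8   6.6 173.3] p [ 0.5734 -0.0611  0.1975] F [-0.22 -1.46  0.47] M [ 0.01  0.65 -0.02] open 0.0301
remaining rot(rad,tool) [-0.0027  0.0204 -0.0011] shift(cm,tool) [-7.824  0.184 16.958]
```

View pics/w12.png

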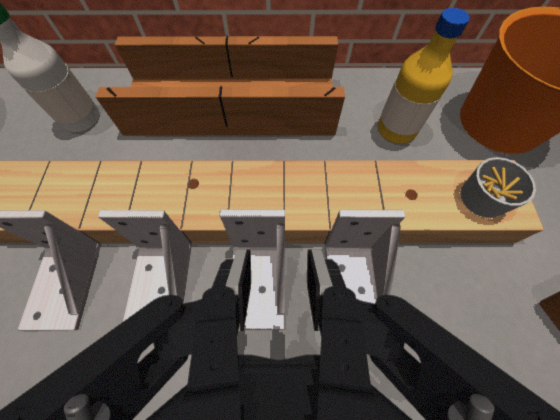

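```bash
python3 - <<'E'
from h import *
im=cv2.imread('pics/w12.png');crop(im,210,155,300,255,6,'w12a');crop(im,235,235,300,340,5.5,'w12b');crop(im,95,155,195,255,6,'w12c')
E
```

```text
(no output)
```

View pics/w12a.png

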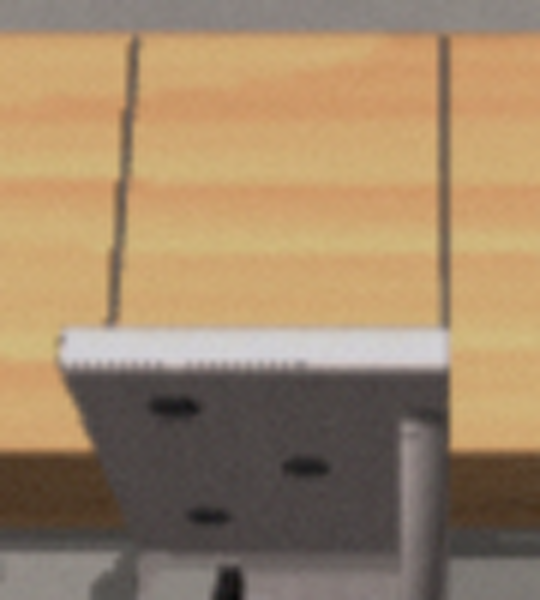

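View pics/w12b.png

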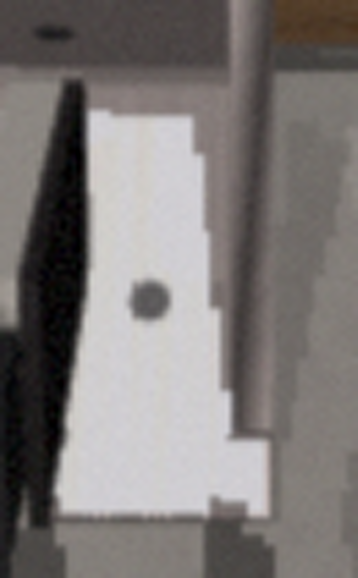

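View pics/w12c.png

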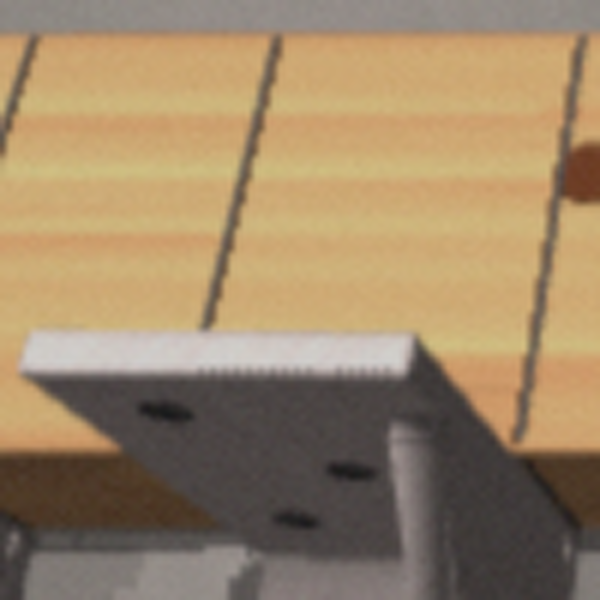

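```bash
python3 - <<'E'
from h import *
c=imaging.calibration('wrist');c['camera_from_world']=np.load('c12.npy')
def pz(u,v,z,f,x0,y0): return np.round(atz(c,(u+.5)/f-.5+x0,(v+.5)/f-.5+y0,z),4)
a=lambda n,u,v,z:print(n,pz(u,v,z,6,210,155))
a("lineL back",136,36,.045);a("lineR back",444,36,.045);a("lineL",111,322,.045);a("lineR",445,322,.045)
a("beam front",40,452,.045);a("beam front R",500,453,.045)
a("br back L",66,328,.1);a("br back R",448,328,.1);a("br front L",60,366,.1);a("br front R",449,367,.1)
a("beam bottom",480,530,0)
b=lambda n,u,v,z:print(n,pz(u,v,z,5.5,235,235))
b("foot L",57,514,.006);b("foot R",271,516,.006);b("web foot R",271,437,.008)
d=lambda n,u,v,z:print(n,pz(u,v,z,6,95,155))
d("br2 back L",32,333,.1);d("br2 back R",415,333,.1);d("br2 line R",518,438,.045)
E
```

```text
lineL back [ 0.7487 -0.0031  0.045 ]
lineR back [ 0.7486 -0.0676  0.045 ]
lineL [ 0.6821 -0.0028  0.045 ]
lineR [ 0.682  -0.0673  0.045 ]
beam front [0.6551 0.0084 0.045 ]
beam front R [ 0.6549 -0.0774  0.045 ]
br back L [ 0.6543 -0.0063  0.1   ]
br back R [ 0.6542 -0.0669  0.1   ]
br front L [ 0.6477 -0.0059  0.1   ]
br front R [ 0.6474 -0.067   0.1   ]
beam bottom [ 0.6555 -0.075   0.    ]
foot L [ 0.556  -0.0246  0.006 ]
foot R [ 0.5556 -0.067   0.006 ]
web foot R [ 0.5702 -0.0671  0.008 ]
br2 back L [0.6535 0.1084 0.1   ]
br2 back R [0.6535 0.0477 0.1   ]
br2 line R [0.658  0.0483 0.045 ]
```

```bash
python3 - <<'E'
from workcell import bot
print(bot.job_done())
E
```

```text
the job is handed in; nothing more can be done
None
```

The mirrored bracket was the one at place 3. It now stands on its other leg, web on the right like the others, back in its place. The job is handed in.

**What I did:** I pinched its web with the tool tilted 45°, lifted it clear and rolled it 180° about the tool axis. I set it down about 3 mm short of the beam, slid it in until it touched, then released and backed off. The robot clock read about 13 s of the 58 s allowed.

**Last checks, from the wrist camera and a before/after top view:**
- **Place:** it is centred between its pencil lines to about 0.5 mm, and its top and foot edges are square to the beam.
- **Contact:** its back stands about 0.8 mm nearer the beam than bracket 2's, which started with the usual 1 mm gap. Contact also showed clearly in the wrist force.
- **Everything else:** the other brackets, the tape and the tin show no shift in the top view. I did not compare the square, mallet, offcut and screwdriver before and after, but the arm never worked close to them.

**One doubt:** at contact the push spiked briefly to about 24 N, then held near 12 N, within the 6.5–13 N at which the beam can slide. The arm moved no more than about 0.3 mm then. The wrist camera's readings of the beam front agree to about 0.3 mm before and after, which is within measuring error.

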